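Return the capped reagent bottles to their own drip trays

TASK

Tidy the bench for the next run: put each of the four capped bottles into the white drip tray made for its size and shape - the vial, the middle round bottle and the wide jar into the small, middle and large round trays, the rectangular bottle into the rectangular tray - so that each stands upright and flat on the floor of its tray, inside the rim. Do not shove or upset the open glass beaker standing among them.

Things in the scene. Friction and masses are not known exactly. Their poses are not given: they have to be found in the camera images.
- vial_center (a point): Smallest bottle: round amber glass vial, 30 mm diameter, straight-sided up to 55 mm above its underside, then a narrow neck and a blue cap 24 mm across; 80 mm tall overall, about 60 g. Loose, standing upright on the bench at the start. This point is on its upright centre line, half-way up; z is up.
- bottle_center (a point): Middle round bottle: amber glass, 46 mm diameter, straight-sided up to 64 mm above its underside, then a neck and a blue cap 30 mm across; 90 mm tall overall, about 150 g. Loose, standing upright on the bench at the start. This point is on its upright centre line, half-way up; z is up.
- jar_center (a point): Wide low jar: amber glass, 64 mm diameter, straight-sided up to 40 mm above its underside, then a blue lid 58 mm across; 62 mm tall overall, about 190 g. Loose, standing upright on the bench at the start. This point is on its upright centre line, half-way up; z is up.
- flatbottle_center (a point): Rectangular amber glass bottle, 70 mm long (its x) by 40 mm (its y), straight-sided up to 62 mm above its underside, then a round blue cap 32 mm across; 86 mm tall overall, about 200 g. Either way round is the same. Loose, standing upright on the bench at the start. This point is on its upright centre line, half-way up; z is up.
- vial_tray: Tray of the vial: the smallest round tray, 46 mm inside diameter, 54 mm outside. Fixed white plastic tray with a low rim, on the bench. Origin at the centre of its underside, on the bench, z up. Floor 3 mm thick (the bottle stands on it, 3 mm above the bench), rim 4 mm thick with its top 9 mm above the bench, so 8 mm spare round its bottle.
- bottle_tray: Tray of the middle round bottle: the middle round tray, 62 mm inside diameter, 70 mm outside. Fixed white plastic tray with a low rim, on the bench. Origin at the centre of its underside, on the bench, z up. Floor 3 mm thick (the bottle stands on it, 3 mm above the bench), rim 4 mm thick with its top 9 mm above the bench, so 8 mm spare round its bottle.
- jar_tray: Tray of the jar: the largest round tray, 80 mm inside diameter, 88 mm outside. Fixed white plastic tray with a low rim, on the bench. Origin at the centre of its underside, on the bench, z up. Floor 3 mm thick (the bottle stands on it, 3 mm above the bench), rim 4 mm thick with its top 9 mm above the bench, so 8 mm spare round its bottle.
- flat_tray: Tray of the rectangular bottle: rectangular, 86 mm (its x) by 56 mm (its y) inside, 94 by 64 mm outside; the bottle's long side goes along the tray's long side, either way round. Fixed white plastic tray with a low rim, on the bench. Origin at the centre of its underside, on the bench, z up. Floor 3 mm thick (the bottle stands on it, 3 mm above the bench), rim 4 mm thick with its top 9 mm above the bench, so 8 mm spare round its bottle.
- beaker: Bystander: open clear-glass beaker, 54 mm across, 64 mm tall, loose, about 80 g; to be left standing where it is. Origin at the centre of its underside. Among the things lie other bystanders up to 25 mm tall (a roll of tape, a rubber stopper); bottles and trays may stand in any of the eight places round them, at least 130 mm from centre to centre, and at least 95 mm from the beaker's centre.
Mind the look-alikes: they are no part of the job. Leave any green or turquoise look-alike of the part that bears bottle_center alone.

How it is judged:
By the outcome, as a careful person would: the job done as asked, in the order asked, and still so for the second after the job is handed in, with the robot touching nothing.
It also fails if it takes over 102 s, if anything falls off the work surface, if the arm or the gripper's body presses on something with over 40 N, if the wrist force passes 120 N, or if a joint passes its speed limit or range.

ROBOT

A 6-joint arm with a two-finger parallel gripper is mounted at the origin on the work surface. World frame = base frame: x ahead of the robot, y to its left, z up, the work surface at z = 0. Lengths are in m, angles in rad, forces in N, time in s.
With the tool pointing down it reaches from about 0.25 to 0.725 m from the base axis. Payload 9.7 kg.
Tool frame: the origin (TCP) lies between the finger pads; the fingertips stand 19 mm ahead of it and the grasp point (between the pads) is the TCP; z points along the fingers, y is the line along which they close (so a half turn about z gives the same grasp; the last joint's range is limited). The gripper opens to 85 mm and grips with 20 to 120 N. Pads are 22 mm wide; open, the fingers measure 114 mm over their backs; the gripper's body (76 mm by 85 mm) begins 54 mm behind the grasp point. The pads swing forward as they close: fully open they stand 13 mm farther back than shut.
Start: joints at [-1.155, 0.087, 0.176, 1.66, 0, 1.571], TCP at [0.222, -0.503, 0.25] pointing down, gripper open.
Joint ranges: [-3.13, 3.13], [-0.85, 1.81], [-1.15, 1.24], [-2.2, 2.28], [-1.44, 1.52], [-3.14, 3.14]. Speed limits (rad/s): [2.22, 2.22, 2.57, 3.14, 3.14, 3.14].

INTERFACE

Orientations are given as a rotation vector (axis times angle).
In Python, from plant import * gives the robot as it stands.
- The arm moves only by the shell command python3 -m inch 'ROWS' [FORCE]. ROWS is a JSON object of lists of equal length, an entry for each row: "delta_rot": the turn, a rotation vector about the world's x, y, z in rad, a list of three; "travel": the shift along the world's x, y, z in cm, a list of three; "hand": the finger opening in cm, from 0 to 8.54. A call has 1 to 5 rows; each row shifts and turns the commanded pose from where the row before left it; what a row does not reach is not made up. A row lasts 1/12 s, in which the tool goes at most 41.7 mm and 7.16 degrees, less where a joint would pass 70% of its speed; a pose out of reach is approached as far as the arm can. A call is refused whole if a number of a shift passes 4.17 or a number of a turn 0.125, either way. A call with a gripper value outside its range is refused whole. The fingers move at their own pace and stop on an object; FORCE is the grip in N (left out, the last holds). Time passes only in rows, so rows that do not move let the fingers close. It gives the time, the measured TCP pose, the force, the opening and the grip force at its end, in the units of the state.
- read_state(): the state, without advancing time (a new reading comes with each control period).
- camera(name): name is "side" or "top" or "wrist"; returns (picture, depth): 400x640x3 uint8, blue, green, red; 400x640 float32, m along the optical axis (not along the pixel's ray), 0 where there is no reading.
- camera_model(name): a dict with "vfov" (degrees; the focal length in pixels is half the picture's height over the tangent of half this angle, whatever the lens; pixels are square), "cx", "cy" (the principal point, pixels), "dist" ([k1, k2, p1, p2, k3] as OpenCV has them; the pictures are not rectified), "R" (3x3) and "t" (3): a world point X has camera coordinates R X + t; the wrist camera has in their place "tool_from_camera" (4x4, takes a point from camera to tool coordinates, whose origin is the TCP and whose axes are the flange's). Camera axes: x right, y down, z forward; pixel columns grow to the right and rows downward; lengths in m; the calibration is good to about 2 mm. A picture is of the moment at which its call begins: read the wrist's pose just before it. camera_model takes no time and is no camera call.
- job_done(): hands the job in; it is judged then, once.
The state is a dict: "time": time; "joint_pos": joint angles; "dq": joint speeds; "tau": joint torques, N m; "position": TCP position; "tool_rot": TCP orientation; "contact_force": force on the tool from outside, world axes, zero at the start; "torque": the same for the moment, N m; "width": finger opening in m; "gripper_force": force on a finger pad.
Only numpy, scipy, OpenCV 4.12 (cv2) and the standard library are available. Lean on these libraries where they do the work, as an engineer would, in place of code of your own. Each camera call takes 0.05 s, during which the arm holds its last target. There are 200 camera calls.

## Working session

There is one attempt and no reset: what is moved stays moved. The work goes in short steps, Python scripts to look and compute and a shell command to move; the robot and the scene stay as the last step left them, time stands still between calls to the robot, and variables do not carry over. Pictures are saved under pics/ and viewed, at most 14 in all, crops included, and the job is handed in when it is done.

```bash
mkdir -p pics; ls; python3 - <<'E'
from plant import *
import cv2
s=read_state();print(s)
for n in("top","side","wrist"):
    p,d=camera(n);cv2.imwrite(f"pics/{n}0.png",p)
    import numpy as np;np.save(f"{n}0.npy",d);print(n,camera_model(n))
E
```

```text
pics
{'time': 0.0, 'joint_pos': array([-1.15499350e+00,  8.74790761e-02,  1.75117088e-01,  1.65979454e+00,
       -1.74153306e-06,  1.57081120e+00]), 'dq': array([ 0.00019738, -0.00147898, -0.00032368, -0.00073729,  0.00043344,
       -0.00062404]), 'tau': array([-1.58519371e-03, -5.20395076e+01,  4.64799428e+01,  1.63186959e-02,
       -7.32659851e-05,  3.85988244e-05]), 'position': array([ 0.22207496, -0.5029478 ,  0.24956386]), 'tool_rot': array([-3.07264522e+00, -6.48149099e-01,  4.43512606e-04]), 'contact_force': array([ 0.27155366, -0.17604192,  0.4865999 ]), 'torque': array([ 0.01225681,  0.06558374, -0.012484  ]), 'gripper_force': 0.0, 'width': 0.08522778675355523}
top {'vfov': 49.91040540685181, 'cx': 320.26146546204666, 'cy': 202.66393999634298, 'dist': array([-0.06155861,  0.        ,  0.        ,  0.        ,  0.        ]), 'R': array([[ 0.0083198 , -0.99988424, -0.01273919],
       [-0.98056504, -0.00566045, -0.19611263],
       [ 0.19601781,  0.01412322, -0.98049862]]), 't': array([0.01431931, 0.51569927, 0.95641135])}
side {'vfov': 42.113263589071124, 'cx': 313.1828766270966, 'cy': 195.34838586570456, 'dist': array([-0.08065289,  0.        ,  0.        ,  0.        ,  0.        ]), 'R': array([[-0.80624691, -0.59155123, -0.00575074],
       [-0.40859245,  0.56386288, -0.71771224],
       [ 0.42780618, -0.57630356, -0.69631607]]), 't': array([0.43969507, 0.24330988, 1.04238304])}
wrist {'vfov': 59.08735777981856, 'cx': 319.86708420605675, 'cy': 203.22448762155693, 'dist': array([-0.04993194,  0.        ,  0.        ,  0.        ,  0.        ]), 'tool_from_camera': array([[ 4.13732697e-04, -9.54109722e-01, -2.99456953e-01,
         7.70129865e-02],
       [ 9.99999457e-01,  6.81087885e-04, -7.88427510e-04,
        -6.65697873e-04],
       [ 9.56202856e-04, -2.99456465e-01,  9.54109486e-01,
        -1.22400450e-01],
       [ 0.00000000e+00,  0.00000000e+00,  0.00000000e+00,
         1.00000000e+00]])}
```

View pics/top0.png

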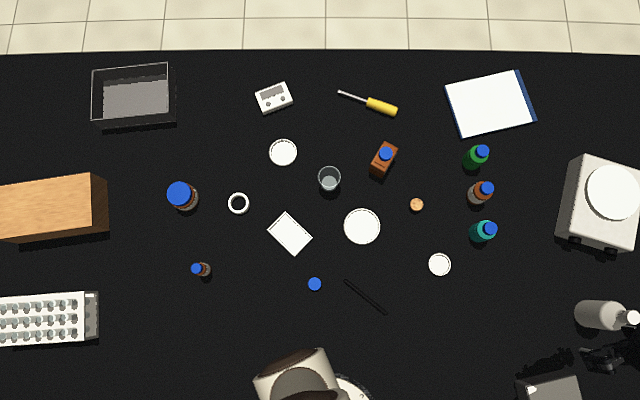

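View pics/side0.png

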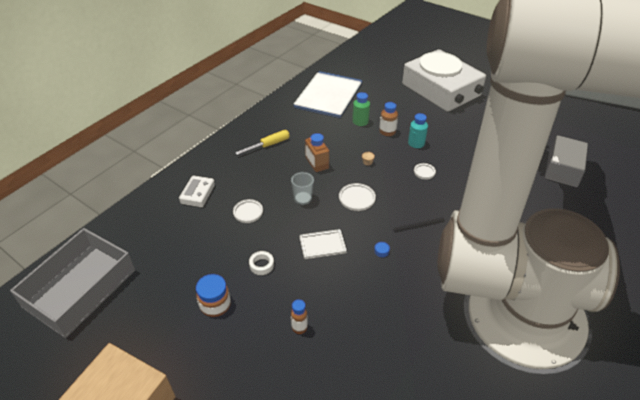

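Top view: four blue-capped amber bottles. The jar is at (182,195), the vial at (201,270), the rectangular bottle at (384,158) and the middle bottle at (481,193). The look-alikes of the middle bottle are green (476,157) and turquoise (484,231), and a loose blue cap lies at (314,284). The trays are middle (283,152), large (361,226), small (439,265) and rectangular (290,233). The beaker is at (329,180).

I choose the amber bottle at (481,193) as the middle one.

```bash
cat > h.py <<'E'
import numpy as np, cv2
from plant import *
from scipy.spatial.transform import Rotation as Ro
def extr(n,s=None):
    m=camera_model(n)
    if n=="wrist":
        T=m["tool_from_camera"];R=Ro.from_rotvec(s["tool_rot"]).as_matrix()
        A=R@T[:3,:3];c=R@T[:3,3]+s["position"]
    else: A=m["R"].T;c=-A@m["t"]
    f=200/np.tan(np.radians(m["vfov"]/2))
    K=np.array([[f,0,m["cx"]],[0,f,m["cy"]],[0,0,1]])
    return m,K,A,c
def rays(n,uv,s=None):
    m,K,A,c=extr(n,s)
    u=cv2.undistortPoints(np.float64(uv).reshape(-1,1,2),K,m["dist"]).reshape(-1,2)
    return c,A,np.c_[u,np.ones(len(u))]
def plane(n,uv,z,s=None):
    c,A,r=rays(n,uv,s);d=r@A.T
    return c+d*((z-c[2])/d[:,2])[:,None]
def cloud(n,uv,D,s=None):
    c,A,r=rays(n,uv,s);uv=np.int32(uv);d=D[uv[:,1],uv[:,0]]
    return (c+(r*d[:,None])@A.T)[d>0]
def blobs(mask,amin=20):
    N,l,st,ce=cv2.connectedComponentsWithStats(np.uint8(mask))
    return [(ce[i],np.argwhere(l==i)[:,::-1]) for i in range(1,N) if st[i,4]>=amin]
def blue(p):
    h=cv2.cvtColor(p,cv2.COLOR_BGR2HSV);return cv2.inRange(h,(105,140,60),(125,255,255))
def amber(p):
    h=cv2.cvtColor(p,cv2.COLOR_BGR2HSV);return cv2.inRange(h,(2,110,40),(16,255,255))
def white(p):
    h=cv2.cvtColor(p,cv2.COLOR_BGR2HSV);return cv2.inRange(h,(0,0,150),(180,60,255))
def circ(P):
    (c,r)=cv2.minEnclosingCircle(np.float32(P[:,:2]*1000));return np.round(c,1),round(r*2,1)
E
python3 - <<'E'
from h import *
np.set_printoptions(suppress=True,precision=1)
for n in("top","side"):
    p=cv2.imread(f"pics/{n}0.png");D=np.load(f"{n}0.npy")
    for ce,px in blobs(blue(p)):
        P=cloud(n,px,D)
        if len(P)<5: continue
        zt=np.percentile(P[:,2],90);Q=P[P[:,2]>zt-.004]
        print(n,"blue",ce,"ztop",zt*1000,circ(Q),Q.mean(0)*1000,len(px))
    for ce,px in blobs(amber(p)):
        P=cloud(n,px,D)
        if len(P)<5 or P[:,2].mean()>.1: continue
        print(n,"amber",ce,P.mean(0)*1000,len(px))
    for ce,px in blobs(white(p),60):
        P=plane(n,px,.009)
        if P[:,0].min()<.1 or P[:,0].max()>.75 or abs(P[:,1]).max()>.5 or len(px)>3000: continue
        print(n,"white",ce,circ(P),[np.round(v,1) for v in cv2.minAreaRect(np.float32(P[:,:2]*1000))],len(px))
# beaker
print(plane("top",[[329,168]],.064)*1000,plane("top",[[330,185]],0.)*1000)
p=cv2.imread("pics/top0.png")[120:300,150:510];cv2.imwrite("pics/crop1.png",cv2.resize(p,None,fx=2.2,fy=2.2,interpolation=2))
E
```

```text
top blue [523.7  94.9] ztop 13.20020080472777 (array([ 812.2, -507.9]), 147.2) [ 817.8 -506.8   11.6] 64
top blue [452.6 112.8] ztop 11.75306751185028 (array([ 763.7, -318.3]), 145.6) [ 758.5 -319.3   10.5] 70
top blue [482.7 150.1] ztop 91.23553210228987 (array([ 633.3, -358.8]), 31.0) [ 634.1 -358.3   89.3] 132
top blue [385.1 153.1] ztop 87.18260549774652 (array([ 627.5, -132.6]), 30.0) [ 627.8 -132.7   85.5] 137
top blue [178.2 193. ] ztop 63.74454520483018 (array([534.6, 352.5]), 59.2) [535.3 352.4  62.1] 476
top blue [487.2 187.3] ztop 91.25254734760435 (array([ 547.1, -362.5]), 29.9) [ 546.5 -362.9   89.5] 138
top blue [490.6 227.7] ztop 90.97500407572967 (array([ 451.9, -363.9]), 31.0) [ 452.9 -364.2   89.3] 145
top blue [195.7 267.8] ztop 81.48429912583613 (array([359.5, 294.1]), 23.4) [359.5 293.7  79.7] 102
top blue [314.1 283.4] ztop 17.21102410948383 (array([329.2,  30.4]), 31.3) [329.1  30.9  15.6] 151
top amber [381.9 160. ] [ 619.3 -128.1   55.4] 401
top amber [ 56.9 209.7] [491.1 640.2  72. ] 4737
top amber [480.2 192.1] [ 540.5 -355.6   63.7] 158
top amber [187.5 19
[... 2603 characters left out ...]
, array([34.7, 35.3]), np.float64(35.9)] 129
side white [247.4 210.2] (array([655.6, 117.2]), 75.5) [array([655.3, 117. ]), array([70.5, 73.8]), np.float64(61.5)] 532
side white [322.2 243.2] (array([450.4,  96. ]), 115.1) [array([448.8,  96.4]), array([96.9, 71.7]), np.float64(46.4)] 1009
side white [261.  261.9] (array([525.4, 218.6]), 63.2) [array([526.5, 219.5]), array([53.2, 61.3]), np.float64(36.2)] 340
side white [212.5 309.1] (array([534.4, 364.6]), 55.6) [array([529.9, 372.1]), array([55.4, 22.2]), np.float64(30.9)] 142
side white [298.3 324.6] (array([366.6, 294.7]), 30.9) [array([364.8, 295.3]), array([26.1, 22.8]), np.float64(36.1)] 108
[[596.3  -2.1  64. ]] [[570.7  -5.1   0. ]]
```

View pics/crop1.png

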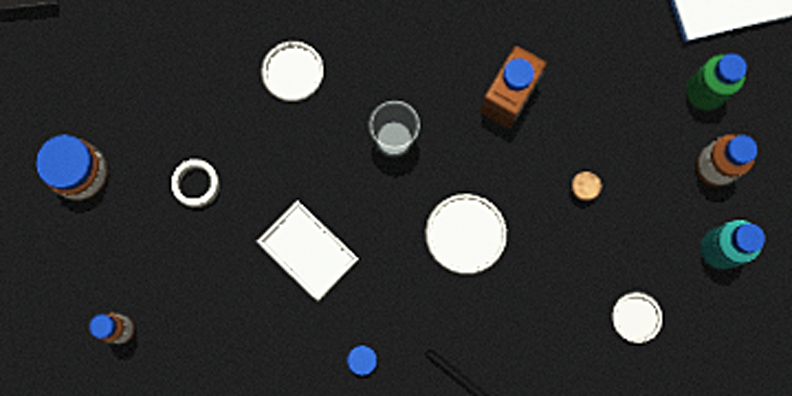

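Crop: the amber bottle at crop (730,158) sits between the green (722,80) and turquoise (733,243) ones. Heights and diameters all match the descriptions, and the top and side views agree within about 3 mm. I'll start with the middle bottle at about (548,-361) mm.

```bash
python3 -m inch '{"travel":[[3.6,1.6,0],[3.6,1.6,0],[3.6,1.6,0],[3.6,1.6,0],[3.6,1.6,0]],"delta_rot":[[0,0,-0.046],[0,0,-0.046],[0,0,-0.046],[0,0,-0.046],[0,0,-0.046]],"hand":[8.5,8.5,8.5,8.5,8.5]}' 40
python3 -m inch '{"travel":[[3.6,1.6,-1],[3.6,1.6,-1],[3.6,1.6,-1],[3.6,1.4,-1],[0,0,0]],"delta_rot":[[0,0,-0.046],[0,0,-0.046],[0,0,-0.046],[0,0,-0.046],[0,0,0]],"hand":[7,7,7,7,7]}'
cat > look.py <<'E'
import sys
from h import *
np.set_printoptions(suppress=True,precision=1)
s=read_state();p,D=camera("wrist");cv2.imwrite(f"pics/{sys.argv[1]}.png",p);np.save("w.npy",D)
y=Ro.from_rotvec(s["tool_rot"]).as_matrix()[:,1];print(s["time"],s["position"]*1000,"yaw_y",np.degrees(np.arctan2(y[1],y[0])),"q",s["joint_pos"],s["width"]*1000)
for ce,px in blobs(blue(p),60):
    P=cloud("wrist",px,D,s)
    if len(P)<5: continue
    zt=np.percentile(P[:,2],90);Q=P[P[:,2]>zt-.004]
    print("blue",ce,"ztop",zt*1000,circ(Q),Q.mean(0)*1000,len(px))
for ce,px in blobs(amber(p),200):
    P=cloud("wrist",px,D,s);zt=np.percentile(P[:,2],85);Q=P[abs(P[:,2]-zt)<.004]
    print("amber",ce,"z",zt*1000,"rect",[np.round(v,1) for v in cv2.minAreaRect(np.float32(Q[:,:2]*1000))])
for ce,px in blobs(white(p),600):
    P=plane("wrist",px,.009,s);e=px[:,0].min()>1 and px[:,0].max()<638 and px[:,1].min()>1 and px[:,1].max()<398
    print("white",ce,"whole" if e else "cut",circ(P),[np.round(v,1) for v in cv2.minAreaRect(np.float32(P[:,:2]*1000))])
E
python3 look.py w1
```

```text
time: 0.57
position: [0.4036, -0.4221, 0.2501]
tool_rot: [-3.128, -0.287, 0.0]
contact_force: [-0.4, -1.0, 0.3]
width: 0.0847
gripper_force: 0.0
time: 0.98
position: [0.5507, -0.3575, 0.2059]
tool_rot: [-3.138, -0.006, 0.004]
contact_force: [0.1, -1.8, -0.9]
width: 0.0699
gripper_force: 0.0
0.9833 [ 550.7 -357.5  205.9] yaw_y -89.78849199037082 q [-0.6  0.3  0.4  1.6  0.   2.6] 69.913154695674
blue [325.8  79.2] ztop 89.67945221026532 (array([ 635.4, -359.7]), 28.5) [ 635.5 -359.6   88.8] 1581
blue [15.9 94.4] ztop 85.66755645803592 (array([ 628.7, -135.9]), 30.7) [ 627.7 -141.3   84.7] 1384
blue [331.1 208.7] ztop 89.63203236357609 (array([ 546.3, -364.4]), 30.0) [ 547.  -364.2   88.8] 1367
blue [330.6 315.8] ztop 89.45909747208725 (array([ 454.1, -365.5]), 30.8) [ 455.  -365.1   88.7] 1191
blue [  4.3 357.2] ztop 14.710973390680977 (array([328.8,  20.1]), 22.7) [328.8  17.   13.6] 229
amber [48.9 86.3] z 67.43484870345445 rect [array([ 627.1, -133.1]), array([29.5, 56.2]), np.float64(59.1)]
amber [329.6 188.1] z 67.03058305235413 rect [array([ 550.7, -363.5]), array([36.5, 44.4]), np.float64(7.5)]
white [605.9 267.5] cut (array([ 477.8, -687.9]), 223.2) [array([ 463.2, -640. ]), array([223.2, 100.2]), np.float64(16.8)]
white [ 56.8 253. ] whole (array([469.6, -83.8]), 90.0) [array([469.2, -83.8]), array([87.2, 88.5]), np.float64(37.9)]
white [243.9 333.2] whole (array([ 379.9, -267.6]), 56.5) [array([ 376.6, -275.9]), array([36.9, 55.9]), np.float64(68.5)]
```

```bash
python3 -m inch '{"travel":[[-0.2,-0.4,-4],[0,0,-4],[0,0,-4],[0,0,-3],[0,0,0]],"delta_rot":[[0,0,0],[0,0,0],[0,0,0],[0,0,0],[0,0,0]],"hand":[7,7,7,7,7]}'
python3 look.py w2; 
```

```text
time: 1.45
position: [0.5404, -0.3636, 0.0531]
tool_rot: [-3.136, -0.002, 0.014]
contact_force: [-1.9, 1.4, -1.4]
width: 0.0698
gripper_force: 0.0
1.45 [ 540.4 -363.6   53.1] yaw_y -89.92475325290607 q [-0.6  0.3  0.1  1.3 -0.   2.5] 69.75845143700738
blue [321.4  72.3] ztop 89.49459333359448 (array([ 623.7, -362.4]), 15.9) [ 622.  -363.2   88.7] 138
blue [324.9 330. ] ztop 89.38821408575916 (array([ 546.9, -364.6]), 30.8) [ 547.9 -364.6   88.7] 7846
amber [323.1 196. ] z 8.122010813574438 rect [array([ 565.1, -364.4]), array([35.1,  8.5]), np.float64(88.7)]
amber [323.9 268.1] z 67.25185749564187 rect [array([ 552.3, -364.4]), array([34.3, 44.1]), np.float64(0.2)]
white [323.8 221.2] whole (array([ 537. , -365.1]), 62.5) [array([ 548.7, -365.2]), array([60.5, 39.1]), np.float64(89.2)]
white [209.9 288.1] whole (array([ 515.1, -305.1]), 40.2) [array([ 516.3, -302.5]), array([ 9.9, 40.1]), np.float64(65.1)]
white [429.6 287.9] whole (array([ 515.7, -419.5]), 39.5) [array([ 516.9, -422. ]), array([39.5,  9.3]), np.float64(24.9)]
white [ 33.9 292.3] whole (array([ 511.2, -200.5]), 32.6) [array([ 511.3, -200.9]), array([30.7, 32.1]), np.float64(72.9)]
```

View pics/w2.png

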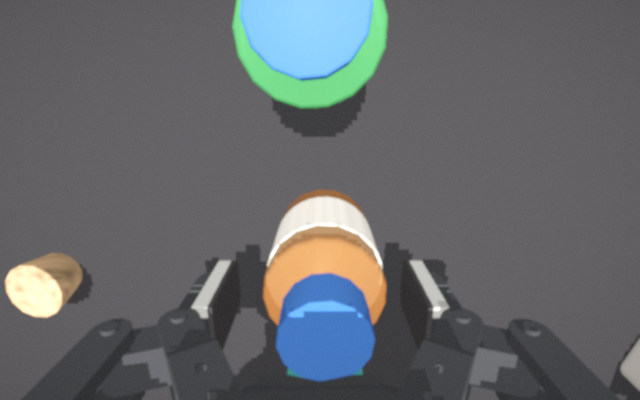

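The picture shows the amber bottle centred between the pads (cap at 325,330), with the green look-alike well clear ahead at (310,50).

```bash
python3 -m inch '{"travel":[[0.6,-0.1,-0.9],[0,0,0],[0,0,0]],"delta_rot":[[0,0,0],[0,0,0],[0,0,0]],"hand":[7,7,7]}'
python3 -m inch '{"travel":[[0,0,0],[0,0,0],[0,0,0],[0,0,0],[0,0,0]],"delta_rot":[[0,0,0],[0,0,0],[0,0,0],[0,0,0],[0,0,0]],"hand":[3.5,3.5,3.5,3.5,3.5]}' 40
```

```text
time: 1.75
position: [0.5512, -0.3669, 0.0533]
tool_rot: [3.14, 0.003, 0.004]
contact_force: [-0.1, -0.4, -0.1]
width: 0.0702
gripper_force: 0.0
time: 2.17
position: [0.5508, -0.3664, 0.053]
tool_rot: [3.14, 0.003, 0.003]
contact_force: [-0.4, 1.2, 6.8]
width: 0.0448
gripper_force: 41.1
```

```bash
python3 -m inch '{"travel":[[0,0,1.5],[0,0,3.5],[0,0,3.5],[0,0,3.5],[0,0,0]],"delta_rot":[[0,0,0],[0,0,0],[0,0,0],[0,0,0],[0,0,0]],"hand":[3.5,3.5,3.5,3.5,3.5]}' 60
python3 -m inch '{"travel":[[0.8,3.7,0],[0.8,3.7,0],[0.8,3.7,0],[0.8,3.7,0],[0.8,3.7,0]],"delta_rot":[[0,0,0.05],[0,0,0.05],[0,0,0.05],[0,0,0.05],[0,0,0.05]],"hand":[3.5,3.5,3.5,3.5,3.5]}'
python3 -m inch '{"travel":[[0.8,3.7,0],[0.8,3.7,0],[0.8,3.7,0],[0.8,3.7,0],[0.8,3.7,0]],"delta_rot":[[0,0,0.05],[0,0,0.05],[0,0,0.05],[0,0,0.05],[0,0,0.05]],"hand":[3.5,3.5,3.5,3.5,3.5]}'
python3 -m inch '{"travel":[[0.8,3.7,0],[0.8,3.7,0],[0.8,3.7,0],[0,0,0],[0,0,0]],"delta_rot":[[0,0,0.05],[0,0,0.05],[0,0,0],[0,0,0],[0,0,0]],"hand":[3.5,3.5,3.5,3.5,3.5]}'
python3 look.py w3
```

```text
time: 2.58
position: [0.5518, -0.3673, 0.1798]
tool_rot: [3.136, 0.003, 0.014]
contact_force: [1.7, -1.2, 0.9]
width: 0.0443
gripper_force: 61.6
time: 3.0
position: [0.5902, -0.1795, 0.1714]
tool_rot: [3.116, 0.398, 0.001]
contact_force: [0.8, 0.1, -1.2]
width: 0.044
gripper_force: 61.6
time: 3.42
position: [0.6302, 0.0057, 0.1715]
tool_rot: [3.042, 0.784, 0.001]
contact_force: [-0.1, -0.7, -1.3]
width: 0.0442
gripper_force: 61.6
time: 3.83
position: [0.6541, 0.117, 0.1707]
tool_rot: [-2.999, -0.936, 0.001]
contact_force: [0.0, -0.4, -1.2]
width: 0.0444
gripper_force: 61.7
3.8333 [654.1 117.  170.7] yaw_y -55.33633531425213 q [ 0.2  0.4  0.3  1.6 -0.   2.7] 44.44384993298202
blue [  2.1 162.1] ztop 50.8490037612233 (array([545.4, 330. ]), 28.6) [546.8 327.3  48.9] 175
blue [320.1 343.7] ztop 206.89267554913877 (array([653.8, 117.6]), 31.1) [655.9 118.9 206.4] 5973
amber [ 42.9 140.7] z 5.654803124760248 rect [array([551.4, 336.2]), array([58.4, 19.8]), np.float64(42.4)]
amber [ 11.  155.4] z 42.03438597917675 rect [array([545.3, 329.7]), array([52.5, 15.2]), np.float64(20.0)]
amber [
[... 439 characters left out ...]
0.7  27.2] cut (array([797.3, 137.7]), 97.5) [array([796.5, 137.7]), array([48. , 87.6]), np.float64(23.1)]
white [ 20.2 126.9] cut (array([546.9, 353.1]), 46.6) [array([554.8, 347.4]), array([46.5, 25. ]), np.float64(54.1)]
white [599.3 162.6] whole (array([805.9, -65.3]), 83.3) [array([806. , -65.4]), array([83.3,  6.8]), np.float64(69.6)]
white [325.3 183.1] whole (array([656. , 114.4]), 70.5) [array([660.2, 116.9]), array([60.1, 69.9]), np.float64(28.9)]
white [140.8 243.8] whole (array([522.1, 219.1]), 63.0) [array([521.4, 221.4]), array([61.3, 53.8]), np.float64(14.6)]
white [322.2 241.5] whole (array([594.3,  74.5]), 97.3) [array([609.9,  84.2]), array([59.6, 94.7]), np.float64(31.6)]
```

View pics/w3.png

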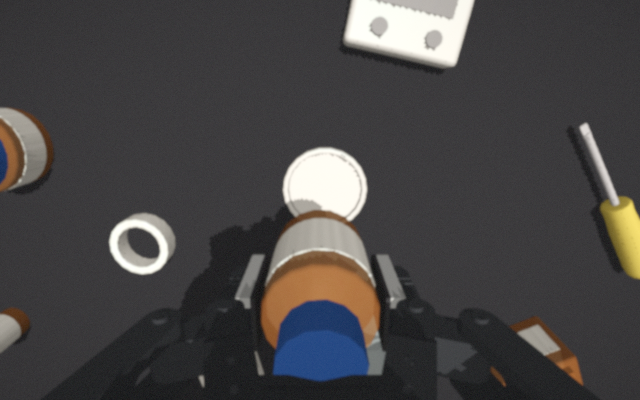

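The bottle hangs upright in the grip (cap at 320,340), right over the middle round tray (325,185). I'll lower it.

```bash
python3 -m inch '{"travel":[[0.1,-0.25,-3.5],[0,0,-3.5],[0,0,-3],[0,0,0],[0,0,0]],"delta_rot":[[0,0,0],[0,0,0],[0,0,0],[0,0,0],[0,0,0]],"hand":[3.5,3.5,3.5,3.5,3.5]}'
python3 -m inch '{"travel":[[0,0,-0.6],[0,0,-0.5],[0,0,-0.2],[0,0,0]],"delta_rot":[[0,0,0],[0,0,0],[0,0,0],[0,0,0]],"hand":[3.5,3.5,3.5,3.5]}'
```

```text
time: 4.3
position: [0.6541, 0.1109, 0.0704]
tool_rot: [-3.001, -0.929, 0.005]
contact_force: [1.5, 0.5, -0.6]
width: 0.0443
gripper_force: 61.7
time: 4.63
position: [0.6555, 0.1123, 0.0589]
tool_rot: [3.0, 0.931, 0.001]
contact_force: [-0.4, 0.2, -0.4]
width: 0.0444
gripper_force: 61.8
```

```bash
python3 -m inch '{"travel":[[0,0.2,-0.1],[0,0,-0.1],[0,0,0],[0,0,0]],"delta_rot":[[0,0,0],[0,0,0],[0,0,0],[0,0,0]],"hand":[3.5,3.5,3.5,3.5]}'
python3 -m inch '{"travel":[[0,0,-0.1],[0,0,-0.05],[0,0,0],[0,0,0]],"delta_rot":[[0,0,0],[0,0,0],[0,0,0],[0,0,0]],"hand":[3.5,3.5,3.5,3.5]}'
```

```text
time: 4.97
position: [0.6552, 0.1145, 0.0564]
tool_rot: [3.0, 0.931, 0.0]
contact_force: [0.3, -0.2, -1.5]
width: 0.0439
gripper_force: 61.8
time: 5.3
position: [0.6553, 0.1145, 0.0562]
tool_rot: [-3.0, -0.931, -0.002]
contact_force: [-2.9, 0.0, 5.8]
width: 0.0444
gripper_force: 62.5
```

```bash
python3 -m inch '{"travel":[[0,0,0],[0,0,0],[0,0,0.5],[0,0,3.5],[0,0,3.5]],"delta_rot":[[0,0,0],[0,0,0],[0,0,0],[0,0,0],[0,0,0]],"hand":[6.5,6.5,6.5,6.5,6.5]}'
python3 -m inch '{"travel":[[0,0,3.5],[0,0,3],[-1.7,3.4,0],[-1.7,3.4,0],[-1.7,3.4,0]],"delta_rot":[[0,0,0],[0,0,0],[0,0,0.12],[0,0,0.12],[0,0,0.12]],"hand":[7,8.5,8.5,8.5,8.5]}'
python3 -m inch '{"travel":[[-1.7,3.4,0],[-1.7,3.4,0],[-1.7,3.4,0],[-1.7,3.4,0],[0,0,0]],"delta_rot":[[0,0,0.12],[0,0,0.12],[0,0,0.12],[0,0,0.12],[0,0,0.12]],"hand":[8.5,8.5,8.5,8.5,8.5]}'
python3 -m inch '{"travel":[[0,0,0],[0,0,0]],"delta_rot":[[0,0,0],[0,0,0]],"hand":[8.5,8.5]}' 60
python3 look.py w4
```

```text
time: 5.72
position: [0.6538, 0.1141, 0.1287]
tool_rot: [-3.0, -0.931, 0.007]
contact_force: [1.1, 0.0, 0.5]
width: 0.065
gripper_force: 0.0
time: 6.13
position: [0.604, 0.217, 0.1958]
tool_rot: [2.782, 1.459, 0.002]
contact_force: [0.6, 1.1, 0.1]
width: 0.0851
gripper_force: 0.0
time: 6.55
position: [0.5331, 0.3576, 0.195]
tool_rot: [-2.218, -2.223, -0.001]
contact_force: [0.5, -0.0, 0.0]
width: 0.085
gripper_force: 0.0
time: 6.72
position: [0.5361, 0.3524, 0.195]
tool_rot: [2.235, 2.208, 0.0]
contact_force: [0.5, -0.7, -0.5]
width: 0.0849
gripper_force: 0.0
6.7167 [536.1 352.4 195. ] yaw_y -0.6930982484529182 q [ 0.6  0.3  0.3  1.6 -0.   2.2] 84.91273005749673
blue [316.7 162.3] ztop 60.178606462512036 (array([534.1, 376.9]), 32.1) [532.4 380.1  58.7] 67
blue [317.6 204.7] ztop 61.616942060558785 (array([535.5, 352.1]), 55.1) [534.4 348.3  60.8] 2295
blue [100.4 275.3] ztop 79.30829609075323 (array([361. , 295.1]), 26.9) [362.2 296.   78.5] 926
amber [315.6 159.8] z 41.526442793323504 rect [array([532.5, 375.5]), array([54.7, 17.2]), np.float64(7.4)]
amber [120.6 258.3] z 57.1969003837502 rect [array([365.5, 298.6]), array([18.7, 28.8]), np.float64(39.4)]
white [617.4  69.4] cut (array([796.5, 448.2]), 125.3) [array([795.7, 447.8]), array([ 47.4, 117.3]), np.float64(6.2)]
white [136.1 245. ] whole (array([353.2, 287.4]), 47.9) [array([355.9, 289.5]), array([40.5, 35.1]), np.float64(34.0)]
white [183.4 296.4] whole (array([401.8, 234.8]), 84.8) [array([396.5, 237.8]), array([84.7, 19.6]), np.float64(60.6)]
white [456.3 296.4] whole (array([667.6, 231.7]), 84.3) [array([673.3, 234.6]), array([20.5, 84.1]), np.float64(27.7)]
white [308.5 310.3] whole (array([523.9, 218.7]), 65.2) [array([522.5, 218.6]), array([64.3, 55.3]), np.float64(89.4)]
white [246.1 377.4] whole (array([452.2, 128.9]), 61.7) [array([451.4, 127.9]), array([58.9, 29.7]), np.float64(46.4)]
```

View pics/w4.png

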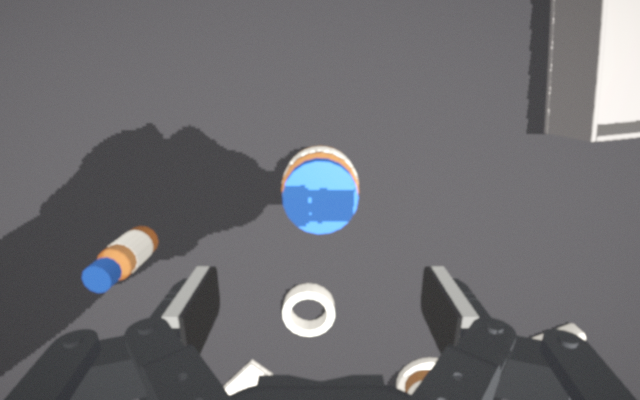

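The jar is at (320,190) in the picture, level with the fingers' midline. The vial is off to the left at (120,258) and the tape is at (308,310).

```bash
python3 -m inch '{"travel":[[0,0.1,-3.5],[0,0,-3.5],[0,0,-2.5],[0,0,0],[0,0,0]],"delta_rot":[[0,0,0],[0,0,0],[0,0,0],[0,0,0],[0,0,0]],"hand":[8.5,8.5,8.5,8.5,8.5]}'
python3 look.py w5|head -6
```

```text
time: 7.18
position: [0.5362, 0.3519, 0.0992]
tool_rot: [-2.236, -2.207, 0.004]
contact_force: [-0.0, 0.1, 1.5]
width: 0.0848
gripper_force: 0.0
7.1833 [536.2 351.9  99.2] yaw_y -0.7438406354020359 q [ 0.6  0.3  0.1  1.4 -0.   2.2] 84.81912077211122
blue [315.6 251.7] ztop 61.51186844695236 (array([536. , 353.6]), 57.3) [533.9 351.7  60.7] 6831
blue [ 13.8 355.1] ztop 78.86059082220983 (array([364.4, 294.1]), 24.0) [368.6 295.3  77.9] 1353
amber [312.6 193. ] z 41.636566092519296 rect [array([529.8, 373.1]), array([59. , 21.4]), np.float64(15.9)]
amber [ 88.8 284.9] z 8.396938888632132 rect [array([368.3, 300.7]), array([11.5, 28.7]), np.float64(37.5)]
amber [ 36.9 327.2] z 57.93554209250443 rect [array([365., 299.]), array([19.7, 26.8]), np.float64(37.5)]
```

Jar centre (536,353.5) against TCP (536.2,351.9). I'll descend slowly to z≈28 mm and grip.

```bash
python3 -m inch '{"travel":[[0,0.2,-1.8],[0,0,-1.8],[0,0,-1.8],[0,0,-1.7],[0,0,0]],"delta_rot":[[0,0,0],[0,0,0],[0,0,0],[0,0,0],[0,0,0]],"hand":[8.5,8.5,8.5,8.5,8.5]}'
python3 -m inch '{"travel":[[0,0,0],[0,0,0]],"delta_rot":[[0,0,0],[0,0,0]],"hand":[8.5,8.5]}'
python3 -m inch '{"travel":[[0,0,0],[0,0,0],[0,0,0],[0,0,0],[0,0,0]],"delta_rot":[[0,0,0],[0,0,0],[0,0,0],[0,0,0],[0,0,0]],"hand":[5.2,5.2,5.2,5.2,5.2]}' 60
```

```text
time: 7.65
position: [0.5362, 0.3548, 0.028]
tool_rot: [-2.233, -2.209, 0.002]
contact_force: [-1.0, -0.1, 0.3]
width: 0.0849
gripper_force: 0.0
time: 7.82
position: [0.5374, 0.3559, 0.0315]
tool_rot: [2.232, 2.21, 0.005]
contact_force: [-0.2, 0.3, 0.3]
width: 0.0852
gripper_force: 0.0
time: 8.23
position: [0.537, 0.3559, 0.031]
tool_rot: [2.231, 2.211, 0.005]
contact_force: [-0.7, -0.4, 6.4]
width: 0.0618
gripper_force: 66.7
```

```bash
python3 -m inch '{"travel":[[0,0,1.5],[0,0,3.5],[0,0,3.5],[0,0,3.5],[-0.57,-3.65,1]],"delta_rot":[[0,0,0],[0,0,0],[0,0,0],[0,0,0],[0,0,0]],"hand":[5.2,5.2,5.2,5.2,5.2]}' 70
python3 -m inch '{"travel":[[-0.57,-3.65,0],[-0.57,-3.65,0],[-0.57,-3.65,0],[-0.57,-3.65,0],[-0.57,-3.65,0]],"delta_rot":[[0,0,0],[0,0,0],[0,0,0],[0,0,0],[0,0,0]],"hand":[5.2,5.2,5.2,5.2,5.2]}'
python3 -m inch '{"travel":[[-0.57,-3.65,0],[-0.57,-3.65,0],[-0.57,-3.65,0],[-0.57,-3.65,0],[-0.57,-3.65,0]],"delta_rot":[[0,0,0],[0,0,0],[0,0,0],[0,0,0],[0,0,0]],"hand":[5.2,5.2,5.2,5.2,5.2]}'
python3 -m inch '{"travel":[[-0.5,-3.5,0],[0,0,0],[0,0,0]],"delta_rot":[[0,0,0],[0,0,0],[0,0,0]],"hand":[5.2,5.2,5.2]}'
python3 look.py w6
```

```text
time: 8.65
position: [0.5325, 0.3236, 0.1651]
tool_rot: [2.227, 2.215, 0.015]
contact_force: [1.9, -0.1, -0.9]
width: 0.0615
gripper_force: 78.0
time: 9.07
position: [0.5013, 0.1349, 0.1593]
tool_rot: [2.231, 2.211, 0.001]
contact_force: [0.7, 0.2, -1.6]
width: 0.0617
gripper_force: 77.9
time: 9.48
position: [0.4728, -0.0477, 0.1595]
tool_rot: [2.231, 2.211, 0.001]
contact_force: [-0.1, 0.2, -1.9]
width: 0.0618
gripper_force: 77.9
time: 9.73
position: [0.4682, -0.0827, 0.1594]
tool_rot: [2.235, 2.207, 0.001]
contact_force: [0.2, 0.2, -1.9]
width: 0.0615
gripper_force: 77.9
9.7333 [468.2 -82.7 159.4] yaw_y -0.7302858109390172 q [-0.2 -0.1 -0.2  1.5  0.   1.4] 61.545917828621434
blue [128.   45.4] ztop 15.706014553277303 (array([330.5,  30.7]), 32.1) [331.1  30.9  14.8] 1897
blue [319.8 323.1] ztop 189.695788211095 (array([468.3, -83.2]), 57.2) [468.3 -76.1 189.2] 17839
blue [557.5 290.5] ztop 85.314851747884 (array([ 628.9, -132.6]), 33.0) [ 627.2 -132.1   84.5] 2126
amber [509.2 253.5] z 66.4569334497472 rect [array([ 629.5, -133. ]), array([29.1, 56. ]), np.float64(62.3)]
amber [319.5 257.6] z 170.08856573390028 rect [array([468.5, -68.5]), array([30.4, 62.1]), np.float64(89.1)]
white [276.8  11.7] cut (array([439.5,  57.7]), 46.1) [array([439.3,  46.6]), array([22.9, 46.1]), np.float64(88.9)]
white [479.4  87.3] whole (array([596.2,  -2.4]), 81.1) [array([599. ,  -4.1]), array([76.5, 67.3]), np.float64(32.1)]
white [320.9 193.3] whole (array([ 470.3, -117.4]), 160.8) [array([471.2, -99.1]), array([123.2, 135.5]), np.float64(87.2)]
```

View pics/w6.png

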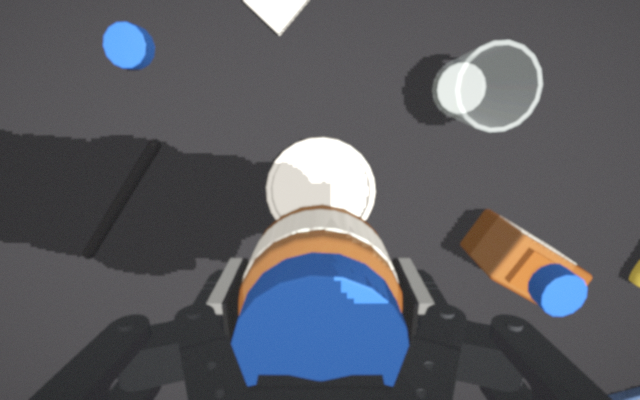

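The jar hangs upright at (320,320) over the large tray (321,190). The beaker stands at (490,85), well clear. I'll check the tray centre from three rim points while lowering.

```bash
python3 -c "
from h import *
s=read_state();P=plane('wrist',[[321,138],[266,190],[375,190]],.009,s)*1000;print(P.round(1), (P[1]+P[2])/2)"
python3 -m inch '{"travel":[[0,0.1,-3.5],[0,0,-3.5],[0,0,-3.5],[0,0,0],[0,0,0]],"delta_rot":[[0,0,0],[0,0,0],[0,0,0],[0,0,0],[0,0,0]],"hand":[5.2,5.2,5.2,5.2,5.2]}'
python3 -m inch '{"travel":[[0,0,-0.7],[0,0,-0.5],[0,0,-0.2],[0,0,0],[0,0,0]],"delta_rot":[[0,0,0],[0,0,0],[0,0,0],[0,0,0],[0,0,0]],"hand":[5.2,5.2,5.2,5.2,5.2]}'
```

```text
[[469.9 -37.2   9. ]
 [425.4 -78.    9. ]
 [512.8 -78.9   9. ]] [469.09352578 -78.44225788   9.        ]
time: 10.2
position: [0.4675, -0.0789, 0.0532]
tool_rot: [-2.228, -2.211, 0.003]
contact_force: [0.5, -0.1, -1.0]
width: 0.0614
gripper_force: 77.9
time: 10.62
position: [0.4688, -0.0802, 0.0405]
tool_rot: [2.231, 2.211, 0.001]
contact_force: [-0.1, 0.2, -2.1]
width: 0.0619
gripper_force: 78.1
```

Tray centre is about (469.2,-81) and the jar is at (468.8,-80.5). Down about 6 mm more to touch.

```bash
python3 -m inch '{"travel":[[0,0,-0.3],[0,0,-0.2],[0,0,0],[0,0,0]],"delta_rot":[[0,0,0],[0,0,0],[0,0,0],[0,0,0]],"hand":[5.2,5.2,5.2,5.2]}'
python3 -m inch '{"travel":[[0,0,-0.1],[0,0,0],[0,0,0]],"delta_rot":[[0,0,0],[0,0,0],[0,0,0]],"hand":[5.2,5.2,5.2]}'
python3 -m inch '{"travel":[[0,0,-0.1],[0,0,0],[0,0,0]],"delta_rot":[[0,0,0],[0,0,0],[0,0,0]],"hand":[5.2,5.2,5.2]}'
```

```text
time: 10.95
position: [0.4683, -0.0802, 0.0347]
tool_rot: [-2.231, -2.211, 0.0]
contact_force: [0.2, 0.2, -1.8]
width: 0.0615
gripper_force: 78.1
time: 11.2
position: [0.4685, -0.0802, 0.0341]
tool_rot: [2.231, 2.211, 0.0]
contact_force: [-1.1, -0.8, 1.9]
width: 0.0618
gripper_force: 78.4
time: 11.45
position: [0.4685, -0.0802, 0.034]
tool_rot: [2.231, 2.211, 0.0]
contact_force: [-6.2, -0.7, 11.9]
width: 0.0619
gripper_force: 79.6
```

```bash
python3 -m inch '{"travel":[[0,0,0],[0,0,0],[0,0,0],[0,0,0.5],[0,0,3.5]],"delta_rot":[[0,0,0],[0,0,0],[0,0,0],[0,0,0],[0,0,0]],"hand":[8.5,8.5,8.5,8.5,8.5]}'
python3 -m inch '{"travel":[[0,0,3.5],[0,0,3.5],[0,0,3.5],[1.6,-0.5,1.5],[1.6,-0.5,0]],"delta_rot":[[0,0,0],[0,0,0],[0,0,0.12],[0,0,0.12],[0,0,0.12]],"hand":[8.5,8.5,8.5,7,6.5]}'
python3 -m inch '{"travel":[[2.1,-0.7,0],[2.1,-0.7,0],[2.1,-0.7,0],[2.1,-0.7,0],[2.1,-0.7,0]],"delta_rot":[[0,0,0.12],[0,0,0.12],[0,0,0.12],[0,0,0.12],[0,0,0.12]],"hand":[6.5,6.5,6.5,6.5,6.5]}'
python3 -m inch '{"travel":[[2.1,-0.7,0],[0,0,0],[0,0,0]],"delta_rot":[[0,0,0.11],[0,0,0],[0,0,0]],"hand":[6.5,6.5,6.5]}'
python3 look.py w7
```

```text
time: 11.87
position: [0.4655, -0.0796, 0.0682]
tool_rot: [-2.226, -2.206, 0.008]
contact_force: [0.4, 0.1, -0.5]
width: 0.0851
gripper_force: 0.0
time: 12.28
position: [0.5022, -0.0904, 0.1981]
tool_rot: [1.788, 2.575, 0.005]
contact_force: [0.1, 0.0, 0.7]
width: 0.0654
gripper_force: 0.0
time: 12.7
position: [0.6064, -0.1255, 0.1928]
tool_rot: [-0.949, -2.995, -0.0]
contact_force: [1.6, -0.5, 0.3]
width: 0.0652
gripper_force: 0.0
time: 12.95
position: [0.6268, -0.1323, 0.1919]
tool_rot: [-0.794, -3.038, 0.0]
contact_force: [0.1, -0.9, -0.4]
width: 0.065
gripper_force: 0.0
12.95 [ 626.8 -132.3  191.9] yaw_y 60.7044944125636 q [-0.2  0.3  0.3  1.6  0.   0.3] 65.02929206715554
blue [268.4   2.4] ztop 63.98254545185038 (array([491.4, -96.5]), 21.3) [492.7 -96.5  63. ] 212
blue [318.2 192.9] ztop 84.80400088114499 (array([ 621.8, -129.2]), 26.0) [ 616.7 -127.9   83.8] 175
blue [ 75.9 340.7] ztop 89.4024328509211 (array([ 610. , -277.4]), 200.1) [ 624.1 -343.7  101.4] 634
amber [271.5   8.4] z 44.891541664759536 rect [array([492.3, -95.9]), array([43.6,  9.8]), np.float64(61.1)]
amber [6
[... 449 characters left out ...]
  20. ] cut (array([481.7, -88.9]), 83.7) [array([494.5, -96.1]), array([83.7, 29.5]), np.float64(60.3)]
white [439.8  49.9] whole (array([579.7,  13.5]), 73.3) [array([580.4,  16.2]), array([66.2, 67.1]), np.float64(33.3)]
white [582.7  74.5] whole (array([658.8, 114.6]), 84.2) [array([654.7, 111.4]), array([72.6, 70.2]), np.float64(76.4)]
white [167.4 122.8] whole (array([ 517.9, -219.4]), 29.9) [array([ 517. , -218.5]), array([28.2, 26.7]), np.float64(63.5)]
white [627.  214.2] cut (array([803. , 120.7]), 75.3) [array([799.1, 104. ]), array([35.2, 75.3]), np.float64(76.7)]
white [615.3 364.9] cut (array([976.6,  53.7]), 111.4) [array([981.9,  53.3]), array([76.5, 94.2]), np.float64(89.8)]
```

View pics/w7.png

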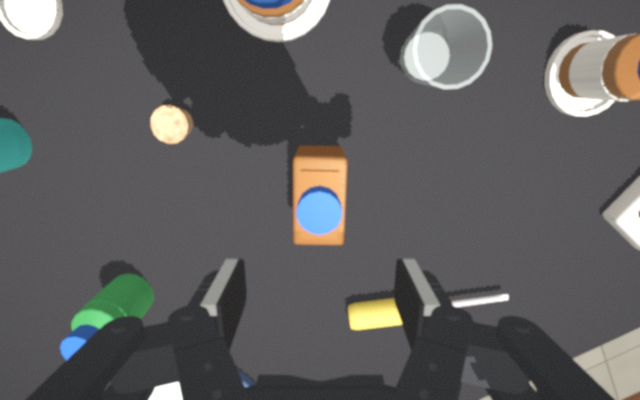

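The rectangular bottle (319,197) is square with the fingers. The jar (275,10) and the middle bottle (600,70) stand in their trays, and the beaker (445,45) is untouched. I'll descend.

```bash
python3 -m inch '{"travel":[[0.2,-0.1,-3.5],[0,0,-3],[0,0,-2],[0,0,0],[0,0,0]],"delta_rot":[[0,0,0],[0,0,0],[0,0,0],[0,0,0],[0,0,0]],"hand":[6.5,6.5,6.5,6.5,6.5]}'
python3 -m inch '{"travel":[[0,0,-2],[0,0,-2],[0,0,-1.9],[0,0,0],[0,0,0]],"delta_rot":[[0,0,0],[0,0,0],[0,0,0],[0,0,0],[0,0,0]],"hand":[6.5,6.5,6.5,6.5,6.5]}'
python3 look.py w8|head -5
python3 -m inch '{"travel":[[0,0,0],[0,0,0],[0,0,0],[0,0,0],[0,0,0]],"delta_rot":[[0,0,0],[0,0,0],[0,0,0],[0,0,0],[0,0,0]],"hand":[3,3,3,3,3]}' 70
```

```text
time: 13.42
position: [0.6273, -0.1328, 0.108]
tool_rot: [-0.793, -3.038, 0.0]
contact_force: [0.0, 0.5, -0.1]
width: 0.0649
gripper_force: 0.0
time: 13.83
position: [0.6286, -0.1331, 0.0505]
tool_rot: [0.793, 3.039, 0.0]
contact_force: [-0.6, -0.7, 1.0]
width: 0.0648
gripper_force: 0.0
13.8333 [ 628.6 -133.1   50.5] yaw_y 60.76463871840731 q [-0.2  0.3  0.1  1.3  0.   0.3] 64.83165635108232
blue [316.9 336.1] ztop 85.3115741375649 (array([ 627.8, -132.9]), 31.4) [ 624.9 -131.2   84.7] 7614
amber [312.5 239.1] z 67.51034517093433 rect [array([ 613.9, -124.8]), array([28., 19.]), np.float64(59.7)]
white [539.5  40. ] cut (array([593.2,  10.1]), 82.9) [array([592.6,  10.3]), array([81.4, 29.2]), np.float64(54.9)]
white [ 33.2 149.9] whole (array([ 516.4, -224.3]), 32.8) [array([ 516.8, -228.3]), array([32.4, 23.6]), np.float64(5.7)]
time: 14.3
position: [0.6295, -0.1335, 0.0512]
tool_rot: [0.792, 3.037, -0.0]
contact_force: [-1.5, -1.3, 6.7]
width: 0.0394
gripper_force: 71.6
```

```bash
python3 -m inch '{"travel":[[0,0,1.5],[0,0,3.5],[0,0,3.5],[0,0,3.5],[0,0,0.5]],"delta_rot":[[0,0,0],[0,0,0],[0,0,0.12],[0,0,0.12],[0,0,0.12]],"hand":[3,3,3,3,3]}' 80
python3 -m inch '{"travel":[[-2.25,2.85,0],[-2.25,2.85,0],[-2.25,2.85,0],[-2.25,2.85,0],[-2.25,2.85,0]],"delta_rot":[[0,0,0.12],[0,0,0.12],[0,0,0.12],[0,0,0.12],[0,0,0.12]],"hand":[3,3,3,3,3]}'
python3 -m inch '{"travel":[[-2.25,2.85,0],[-2.25,2.85,0],[-2.25,2.85,0],[0,0,0],[0,0,0]],"delta_rot":[[0,0,0.12],[0,0,0.12],[0,0,0.12],[0,0,0],[0,0,0]],"hand":[3,3,3,3,3]}'
python3 look.py w9
```

```text
time: 14.72
position: [0.6302, -0.1335, 0.1817]
tool_rot: [0.225, 3.124, -0.002]
contact_force: [0.8, -0.8, -0.9]
width: 0.0391
gripper_force: 80.9
time: 15.13
position: [0.5147, 0.0104, 0.1742]
tool_rot: [-0.709, 3.06, 0.0]
contact_force: [0.3, 0.8, -1.6]
width: 0.0386
gripper_force: 81.0
time: 15.55
position: [0.4478, 0.0961, 0.1748]
tool_rot: [-1.241, 2.884, -0.001]
contact_force: [0.1, 0.1, -2.4]
width: 0.0391
gripper_force: 81.4
15.55 [447.8  96.1 174.8] yaw_y 136.57896205621907 q [ 0.2 -0.1 -0.2  1.5 -0.  -0.6] 39.08204013778255
blue [55.2 24.4] ztop 64.4979352952016 (array([484. , -99.1]), 31.4) [ 485.4 -102.8   63.7] 84
blue [139.2  40.4] ztop 63.10328164271492 (array([461.8, -68.4]), 47.6) [456.7 -61.   61.8] 796
blue [380.5  22.8] ztop 15.629852150846123 (array([330.2,  31.3]), 32.0) [328.   36.1  14.7] 912
blue [320.3 334.4] ztop 209.0448829715575 (array([446.8,  96.3]), 31.3) [445.   94.3 208.4] 7766
blue [573. 309.] ztop 78.93822161812089 (array([360.4, 294.1]), 24.9) [361.4 288.3  77.7] 545
amber [150.7  44.1] z 44.77140235637174 rect [array([461.5, -62.8]), array([57.6, 22.5]), np.float64(19.2)]
amber [325.3 244.4] z 191.4764264576832 rect [array([443.5,  88.9]), array([35.8, 33.2]), np.float64(45.8)]
amber [556.6 294. ] z 57.89864789713964 rect [array([361.5, 288.2]), array([28.7, 18.7]), np.float64(5.9)]
white [166.6  56.6] cut (array([468.2, -79. ]), 89.3) [array([466.7, -63.6]), array([88.2, 55.5]), np.float64(6.3)]
white [314.4 153.3] whole (array([434.8,  77.3]), 82.7) [array([434.3,  76.6]), array([53.3, 65.4]), np.float64(46.6)]
white [113.9 221.3] whole (array([602.3,  -9.5]), 99.8) [array([603.4, -12.9]), array([97.7, 66.6]), np.float64(4.1)]
white [537.8 278.7] whole (array([360.1, 310. ]), 55.7) [array([360.5, 307.2]), array([36.3, 49.6]), np.float64(10.9)]
```

View pics/w9.png

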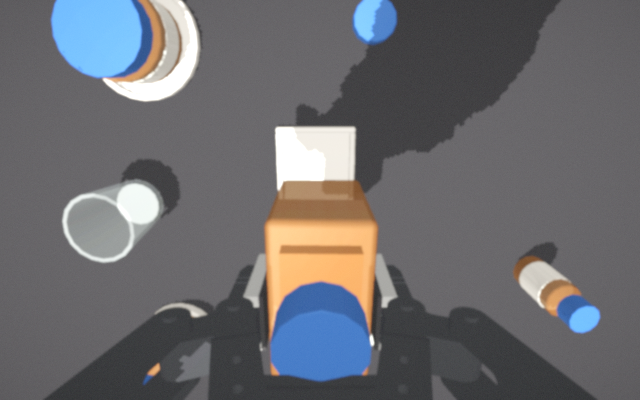

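The rectangular bottle hangs square over its tray (tray at 315,155). The beaker (100,220) and the vial (550,290) are clear. The tray centre comes out near (448.4,93), so I shift y by -3 mm and lower.

```bash
python3 -m inch '{"travel":[[0.1,-0.3,-3.5],[0,0,-3.5],[0,0,-3],[0,0,0],[0,0,0]],"delta_rot":[[0,0,0],[0,0,0],[0,0,0],[0,0,0],[0,0,0]],"hand":[3,3,3,3,3]}'
python3 -m inch '{"travel":[[0,0,-0.7],[0,0,-0.6],[0,0,-0.2],[0,0,0],[0,0,0]],"delta_rot":[[0,0,0],[0,0,0],[0,0,0],[0,0,0],[0,0,0]],"hand":[3,3,3,3,3]}'
python3 -m inch '{"travel":[[0,0,-0.2],[0,0,0],[0,0,0]],"delta_rot":[[0,0,0],[0,0,0],[0,0,0]],"hand":[3,3,3]}'
```

```text
time: 16.02
position: [0.4491, 0.0909, 0.0733]
tool_rot: [1.234, -2.886, -0.001]
contact_force: [0.5, 0.1, -1.3]
width: 0.0391
gripper_force: 81.1
time: 16.43
position: [0.4497, 0.0919, 0.0594]
tool_rot: [-1.238, 2.887, -0.0]
contact_force: [0.0, 0.7, -1.3]
width: 0.0391
gripper_force: 81.1
time: 16.68
position: [0.4495, 0.0919, 0.0569]
tool_rot: [-1.238, 2.887, -0.0]
contact_force: [-0.3, 0.5, -1.6]
width: 0.039
gripper_force: 81.1
```

```bash
python3 -m inch '{"travel":[[0,0,-0.15],[0,0,0],[0,0,0]],"delta_rot":[[0,0,0],[0,0,0],[0,0,0]],"hand":[3,3,3]}'
python3 -m inch '{"travel":[[0,0,-0.15],[0,0,0],[0,0,0]],"delta_rot":[[0,0,0],[0,0,0],[0,0,0]],"hand":[3,3,3]}'
```

```text
time: 16.93
position: [0.4494, 0.0919, 0.0552]
tool_rot: [1.238, -2.887, -0.0]
contact_force: [-0.2, 0.6, -2.3]
width: 0.0388
gripper_force: 81.1
time: 17.18
position: [0.4496, 0.0919, 0.0542]
tool_rot: [-1.238, 2.887, -0.0]
contact_force: [-1.4, -1.3, 3.5]
width: 0.0391
gripper_force: 81.8
```

```bash
python3 -m inch '{"travel":[[0,0,0],[0,0,0],[0,0,0.5],[0,0,3.5],[0,0,3.5]],"delta_rot":[[0,0,0],[0,0,0],[0,0,0],[0,0,0],[0,0,0]],"hand":[6.2,6.2,6.2,6.2,6.2]}'
python3 -m inch '{"travel":[[0,0,3.5],[0,0,3],[-1.5,3.4,0],[-1.5,3.4,0],[-1.5,3.4,0]],"delta_rot":[[0,0,0],[0,0,0],[0,0,0],[0,0,0],[0,0,0]],"hand":[6.2,6.2,5.5,5.5,5.5]}'
python3 -m inch '{"travel":[[-1.5,3.4,0],[-1.5,3.4,0],[-1.5,3.4,0],[0,0,-3],[0,0,0]],"delta_rot":[[0,0,0],[0,0,0],[0,0,0],[0,0,0],[0,0,0]],"hand":[5.5,5.5,5.5,5.5,5.5]}'
python3 -m inch '{"travel":[[0,0,0],[0,0,0]],"delta_rot":[[0,0,0],[0,0,0]],"hand":[5.5,5.5]}' 40
python3 look.py w10
```

```text
time: 17.6
position: [0.4482, 0.0916, 0.1285]
tool_rot: [1.237, -2.884, -0.001]
contact_force: [1.7, 0.0, 0.6]
width: 0.0622
gripper_force: 0.0
time: 18.02
position: [0.4042, 0.1947, 0.1948]
tool_rot: [-1.234, 2.887, 0.0]
contact_force: [-0.1, -0.5, -0.9]
width: 0.0552
gripper_force: 0.0
time: 18.43
position: [0.3574, 0.2965, 0.1601]
tool_rot: [1.242, -2.881, 0.002]
contact_force: [-0.7, -0.8, -1.6]
width: 0.055
gripper_force: 0.0
time: 18.6
position: [0.3598, 0.2953, 0.1648]
tool_rot: [-1.237, 2.888, -0.0]
contact_force: [-0.2, 0.7, 0.8]
width: 0.0552
gripper_force: 0.0
18.6 [359.8 295.3 164.8] yaw_y 136.37037258573207 q [ 0.7 -0.1 -0.2  1.5 -0.  -0.1] 55.20091414792735
blue [ 2.7 87. ] ztop 76.14201380774165 (array([442.7, 102.8]), 19.1) [440.9 104.9  74.4] 184
blue [318.2 201.6] ztop 78.4830787294159 (array([355.7, 290.3]), 19.0) [353.2 288.   77. ] 157
amber [19.2 87.5] z 67.34413738324251 rect [array([439.9, 104.7]), array([69.8, 23.4]), np.float64(32.7)]
amber [69.6 70.4] z 30.749372864449384 rect [array([433.7, 106. ]), array([63.1,  3.5]), np.float64(47.5)]
amber [318.5 194. ] z 56.89063629378788 rect [array([356.4, 290.4]), array([17.6, 28.6]), np.float64(45.5)]
white [76.7 80.2] whole (array([447.4,  94.8]), 115.1) [array([446.8,  95.1]), array([95.4, 70. ]), np.float64(46.5)]
white [55.5 82.1] whole (array([450.3,  90.6]), 68.2) [array([447.7,  93.2]), array([65.6, 28.7]), np.float64(45.6)]
white [124.6 252.9] whole (array([523.7, 219.3]), 66.2) [array([523.6, 218.6]), array([65.4, 54.8]), np.float64(2.9)]
white [233.3 283.1] whole (array([473.2, 309.2]), 59.8) [array([475.7, 304.4]), array([59.7, 15.3]), np.float64(27.2)]
white [406.4 283.1] whole (array([367. , 410.4]), 59.8) [array([362.2, 412.6]), array([59.7, 15.1]), np.float64(65.6)]
white [603.7 334.9] cut (array([245.3, 616.5]), 183.8) [array([275.6, 601.3]), array([182.2,  99.8]), np.float64(64.4)]
```

View pics/w10.png

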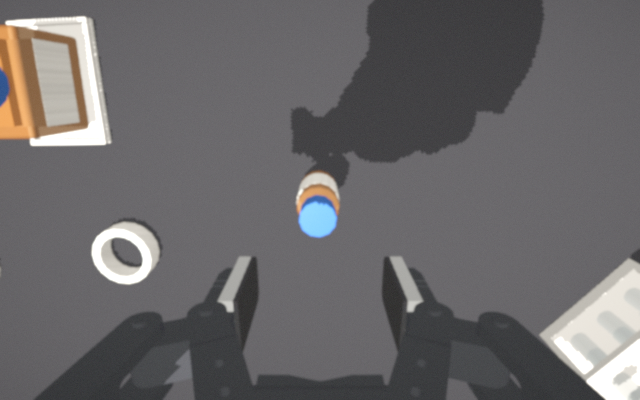

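The rectangular bottle stands inside its tray (upper left, 60,85). The vial (318,210) is midway between the fingers, so I'll descend.

```bash
python3 -m inch '{"travel":[[0,0,-3.5],[0,0,-2.5],[0,0,0],[0,0,0],[0,0,0]],"delta_rot":[[0,0,0],[0,0,0],[0,0,0],[0,0,0],[0,0,0]],"hand":[5.5,5.5,5.5,5.5,5.5]}'
python3 -m inch '{"travel":[[0,0,-2.2],[0,0,-2.2],[0,0,-2.1],[0,0,0],[0,0,0]],"delta_rot":[[0,0,0],[0,0,0],[0,0,0],[0,0,0],[0,0,0]],"hand":[5.5,5.5,5.5,5.5,5.5]}'
python3 look.py w11|head -4
python3 -m inch '{"travel":[[0,0,0],[0,0,0],[0,0,0],[0,0,0],[0,0,0]],"delta_rot":[[0,0,0],[0,0,0],[0,0,0],[0,0,0],[0,0,0]],"hand":[2,2,2,2,2]}' 40
```

```text
time: 19.07
position: [0.3604, 0.2959, 0.106]
tool_rot: [-1.236, 2.886, 0.001]
contact_force: [-0.2, -0.3, -0.2]
width: 0.055
gripper_force: 0.0
time: 19.48
position: [0.3598, 0.296, 0.0401]
tool_rot: [-1.238, 2.887, 0.0]
contact_force: [-0.5, -0.1, -0.1]
width: 0.0552
gripper_force: 0.0
19.4833 [359.8 296.   40.1] yaw_y 136.40443497800564 q [ 0.7 -0.1 -0.4  1.3 -0.  -0.1] 55.195464653277746
blue [313.8 342.6] ztop 79.32997059919633 (array([360. , 293.7]), 23.8) [358.  292.1  78.6] 5023
amber [316.3 229.1] z 6.9590813459407475 rect [array([353. , 286.7]), array([ 8.2, 25.8]), np.float64(45.9)]
amber [315.5 288.9] z 57.53888470631356 rect [array([356.9, 290.9]), array([19.3, 28.8]), np.float64(45.0)]
time: 19.95
position: [0.3603, 0.2966, 0.0407]
tool_rot: [-1.237, 2.885, 0.001]
contact_force: [0.3, 0.3, 7.5]
width: 0.0289
gripper_force: 39.0
```

```bash
python3 -m inch '{"travel":[[0,0,1.5],[0,0,3.5],[0,0,3.5],[0,0,3.5],[0.12,-3.75,1]],"delta_rot":[[0,0,0],[0,0,0],[0,0,0],[0,0,0],[0,0,0]],"hand":[2,2,2,2,2]}' 50
python3 -m inch '{"travel":[[0.12,-3.75,0],[0.12,-3.75,0],[0.12,-3.75,0],[0.12,-3.75,0],[0.12,-3.75,0]],"delta_rot":[[0,0,0],[0,0,0],[0,0,0],[0,0,0],[0,0,0]],"hand":[2,2,2,2,2]}'
python3 -m inch '{"travel":[[0.12,-3.75,0],[0.12,-3.75,0],[0.12,-3.75,0],[0.12,-3.75,0],[0.12,-3.75,0]],"delta_rot":[[0,0,0],[0,0,0],[0,0,0],[0,0,0],[0,0,0]],"hand":[2,2,2,2,2]}'
python3 -m inch '{"travel":[[0.12,-3.75,0],[0.12,-3.75,0],[0.12,-3.75,0],[0.12,-3.65,0],[0,0,0]],"delta_rot":[[0,0,0],[0,0,0],[0,0,0],[0,0,0],[0,0,0]],"hand":[2,2,2,2,2]}'
python3 -m inch '{"travel":[[0,0,0],[0,0,0]],"delta_rot":[[0,0,0],[0,0,0]],"hand":[2,2]}'
python3 look.py w12
```

```text
time: 20.37
position: [0.3622, 0.2623, 0.1746]
tool_rot: [-1.24, 2.878, 0.005]
contact_force: [0.7, -0.2, -0.3]
width: 0.0287
gripper_force: 49.4
time: 20.78
position: [0.3664, 0.0694, 0.1698]
tool_rot: [-1.239, 2.885, -0.001]
contact_force: [1.6, 0.5, -0.6]
width: 0.0287
gripper_force: 49.4
time: 21.2
position: [0.3724, -0.1186, 0.1699]
tool_rot: [-1.237, 2.886, -0.002]
contact_force: [1.2, 0.4, -0.9]
width: 0.0286
gripper_force: 49.4
time: 21.62
position: [0.3773, -0.2706, 0.169]
tool_rot: [1.232, -2.89, 0.003]
contact_force: [0.0, 0.5, -1.3]
width: 0.0286
gripper_force: 49.6
time: 21.78
position: [0.3773, -0.2655, 0.1691]
tool_rot: [-1.237, 2.888, 0.0]
contact_force: [-0.8, -0.7, -1.2]
width: 0.0289
gripper_force: 49.6
21.7833 [ 377.3 -265.5  169.1] yaw_y 136.37954696051023 q [-0.6 -0.1 -0.2  1.5  0.  -1.4] 28.85377190598654
blue [136.1 180.2] ztop 87.69344724972638 (array([ 446.7, -362.9]), 26.1) [ 441.8 -361.4   86.4] 489
blue [321.  340.9] ztop 207.80414491049655 (array([ 375.3, -266.5]), 23.9) [ 373.8 -267.9  207.1] 5268
blue [  7.  346.7] ztop 86.97014157346578 (array([ 625.6
[... 276 characters left out ...]
86.0541349993536 rect [array([ 372.5, -269.8]), array([20.6, 28.8]), np.float64(47.8)]
white [317.3 185.6] whole (array([ 377.1, -267.4]), 56.5) [array([ 377.1, -267.5]), array([55.5, 55.6]), np.float64(46.4)]
white [319.4 251.2] whole (array([ 426.7, -211.6]), 75.2) [array([ 419.5, -218.6]), array([53.8, 67.2]), np.float64(44.6)]
white [270.9 277.3] whole (array([ 464.9, -230.8]), 54.5) [array([ 467.8, -234.8]), array([54.5, 14.4]), np.float64(35.9)]
white [368.8 277.6] whole (array([ 407.1, -175.7]), 54.5) [array([ 402.3, -172.6]), array([54.5, 14.4]), np.float64(56.9)]
white [ 17.3 375.8] cut (array([ 746.2, -337.3]), 101.8) [array([ 747.3, -341.5]), array([99.7, 32.6]), np.float64(14.5)]
```

View pics/w12.png

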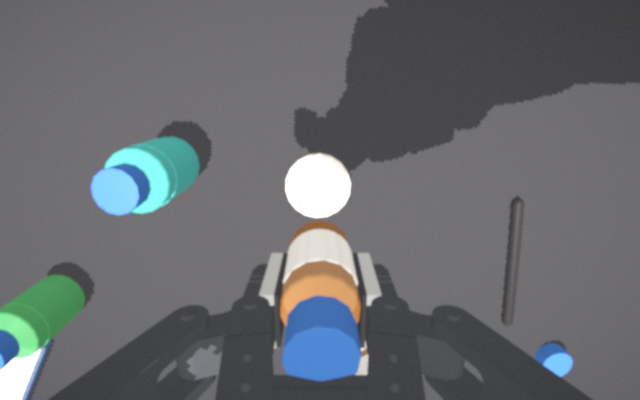

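The vial hangs upright at (320,310) and its tray is fully seen at (318,185), centre (377.5,-266). The turquoise look-alike (150,175) is clear. I'll lower.

```bash
python3 -m inch '{"travel":[[0.1,0,-3.5],[0,0,-3.5],[0,0,-3.5],[0,0,0],[0,0,0]],"delta_rot":[[0,0,0],[0,0,0],[0,0,0],[0,0,0],[0,0,0]],"hand":[2,2,2,2,2]}'
python3 -m inch '{"travel":[[0,0,-0.8],[0,0,-0.6],[0,0,-0.2],[0,0,0],[0,0,0]],"delta_rot":[[0,0,0],[0,0,0],[0,0,0],[0,0,0],[0,0,0]],"hand":[2,2,2,2,2]}'
python3 -m inch '{"travel":[[0,0,-0.2],[0,0,0],[0,0,0]],"delta_rot":[[0,0,0],[0,0,0],[0,0,0]],"hand":[2,2,2]}'
```

```text
time: 22.25
position: [0.3779, -0.2641, 0.0635]
tool_rot: [1.24, -2.885, -0.004]
contact_force: [0.2, 0.5, 0.2]
width: 0.0287
gripper_force: 49.6
time: 22.67
position: [0.3787, -0.2659, 0.0484]
tool_rot: [-1.238, 2.887, -0.001]
contact_force: [-0.7, -0.0, -0.3]
width: 0.0291
gripper_force: 49.6
time: 22.92
position: [0.3785, -0.2657, 0.0459]
tool_rot: [-1.238, 2.887, -0.0]
contact_force: [-0.7, -0.4, -0.9]
width: 0.0287
gripper_force: 49.6
```

```bash
python3 -m inch '{"travel":[[0,0,-0.15],[0,0,0],[0,0,0]],"delta_rot":[[0,0,0],[0,0,0],[0,0,0]],"hand":[2,2,2]}'
python3 -m inch '{"travel":[[0,0,-0.12],[0,0,0],[0,0,0]],"delta_rot":[[0,0,0],[0,0,0],[0,0,0]],"hand":[2,2,2]}'
```

```text
time: 23.17
position: [0.3784, -0.2656, 0.0442]
tool_rot: [1.238, -2.887, -0.0]
contact_force: [0.3, 0.6, -0.6]
width: 0.0287
gripper_force: 49.6
time: 23.42
position: [0.3786, -0.2657, 0.0437]
tool_rot: [-1.238, 2.887, -0.001]
contact_force: [-0.7, 1.3, 5.7]
width: 0.0282
gripper_force: 50.0
```

Contact. Release, rise, draw back and check everything from the fixed cameras.

```bash
python3 -m inch '{"travel":[[0,0,0],[0,0,0],[0,0,0],[0,0,0.5],[0,0,3]],"delta_rot":[[0,0,0],[0,0,0],[0,0,0],[0,0,0],[0,0,0]],"hand":[5,5,5,5,5]}'
python3 -m inch '{"travel":[[0,0,3.5],[0,0,3.5],[0,0,3.5],[0,0,3.5],[-1,-3,2]],"delta_rot":[[0,0,0],[0,0,0],[0,0,0],[0,0,0],[0,0,0]],"hand":[5,5,5,5,5]}'
python3 -m inch '{"travel":[[-1,-3,1],[-1,-3,1],[-1,-3,1],[-1,-3,1],[0,0,0]],"delta_rot":[[0,0,0],[0,0,0],[0,0,0],[0,0,0],[0,0,0]],"hand":[5,5,5,5,5]}'
python3 - <<'E'
from h import *
np.set_printoptions(suppress=True,precision=1)
for n in("top","side"):
    p,D=camera(n);cv2.imwrite(f"pics/{n}_end.png",cv2.resize(p[120:300,150:510] if n=="top" else p[70:350,180:460],None,fx=2.1,fy=2.1,interpolation=2))
    for ce,px in blobs(blue(p)):
        P=cloud(n,px,D)
        if len(P)<5: continue
        zt=np.percentile(P[:,2],90);Q=P[P[:,2]>zt-.004]
        if .03<zt<.12: print(n,"blue",ce,"ztop",zt*1000,circ(Q))
    for ce,px in blobs(white(p),100):
        P=plane(n,px,.009)
        if P[:,0].min()>.3 and P[:,0].max()<.72 and abs(P[:,1]).max()<.45: print(n,"white",ce,circ(P))
E
```

```text
time: 23.83
position: [0.3764, -0.2642, 0.0744]
tool_rot: [1.237, -2.884, -0.01]
contact_force: [0.0, 0.1, -0.7]
width: 0.0503
gripper_force: 0.0
time: 24.25
position: [0.3698, -0.2936, 0.2428]
tool_rot: [-1.242, 2.882, -0.005]
contact_force: [1.3, 0.3, 0.2]
width: 0.0501
gripper_force: 0.0
time: 24.67
position: [0.327, -0.4197, 0.2793]
tool_rot: [1.233, -2.889, 0.004]
contact_force: [0.6, -0.5, 0.1]
width: 0.05
gripper_force: 0.0
top blue [279.3 142. ] ztop 94.20360718700778 (array([651.3, 112.8]), 30.3)
top blue [482.5 150.3] ztop 90.57541695649185 (array([ 634.4, -358.8]), 30.2)
top blue [363.6 222.7] ztop 66.65335262486262 (array([467.8, -82.6]), 56.4)
top blue [286.5 228.7] ztop 90.29361687193703 (array([448.9,  92.3]), 30.2)
top blue [490.5 227.8] ztop 90.89612700258337 (array([ 452.7, -364.7]), 30.4)
top blue [447.8 261.9] ztop 83.71705828355016 (array([ 377.4, -266.4]), 23.8)
top white [284.3 154.1] (array([653.9, 114.4]), 70.2)
top white [329.1 182.4] (array([581.8,  -5.7]), 51.9)
top white [238.  202.3] (array([523.5, 221.6]), 53.5)
top white [359.6 226.8] (array([467.8, -8
[... 279 characters left out ...]
1)
side blue [428.1 149.3] ztop 84.06336974269391 (array([ 378.2, -265.5]), 26.6)
side blue [358.3 180.2] ztop 65.64986891145291 (array([469. , -80.2]), 59.8)
side blue [245.7 186. ] ztop 93.57626178669109 (array([651.8, 116.3]), 32.9)
side blue [322.2 219.6] ztop 89.51797021541618 (array([450.2,  94.7]), 33.2)
side white [424.1 169.5] (array([ 378.7, -267.2]), 70.0)
side white [355.6 199.4] (array([468.8, -77.3]), 92.3)
side white [302.7 196.8] (array([575.2,   2.7]), 39.2)
side white [246.  210.6] (array([661. , 119.2]), 83.6)
side white [319.7 247.8] (array([449.1,  97.6]), 112.3)
side white [324.  241.4] (array([448.4,  90.1]), 63.8)
side white [260.9 262. ] (array([526.4, 220.8]), 65.4)
```

View pics/top_end.png

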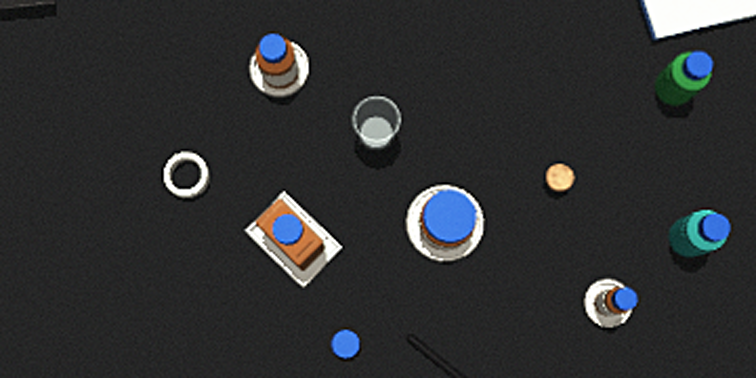

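View pics/side_end.png

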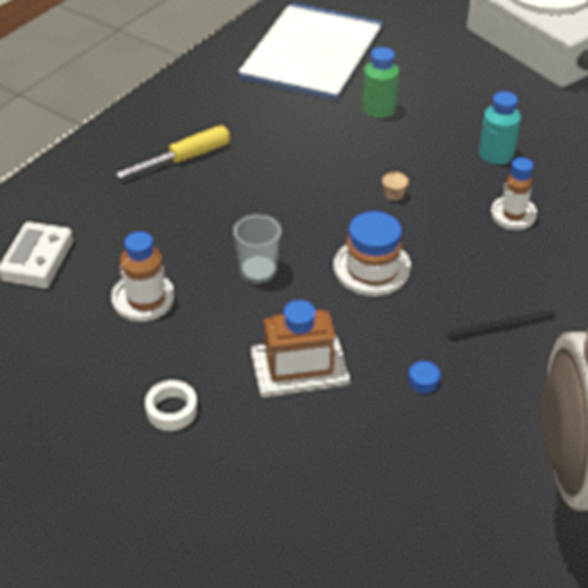

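All four bottles stand in their matching trays in both views: middle (280,65), large (445,220), rectangular (290,235) and small (610,300) in the top crop. Caps are 2–3 mm higher than before, which fits the 3 mm floor, and within 3 mm of the tray centres. The beaker (376,122) hasn't moved.

```bash
python3 -c "
from plant import *
print(job_done())"
```

```text
the job is handed in; nothing more can be done
None
```

I put all four bottles upright in their matching trays, left the beaker and the look-alikes alone, and handed the job in at about 25 s on the robot's clock; the judge's verdict was not shown.

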